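# Fit a brake pad into its bracket

## Task

Pick up the loose brake pad and slide its two ears straight down into the spring-clip slots of the brake bracket, lining up, until the backing plate sits flat and firmly on the piston in the middle. How far the piston stands out is not known, so press home by feel, never pushing the pad into the bracket with more than 40 N and not leaning the gripper on the bracket; then let go, leaving the tape measure, ratchet, wrench and drink can where they are.

Things in the scene. Friction and masses are not known exactly. Their poses are not given: they have to be found in the camera images.
- pad: loose brake pad, about 0.35 kg, lying black steel backing plate down. Plate 46 (its x) x 100 (y) x 6 mm; mid each short end an ear sticks out, 14 wide (x), 11 long, 6 thick: 122 mm over the ears. Origin: centre of the plate's underside, z up through the lining. Grip it across x (46 mm over the plate's long sides). Same when turned half round about z.
- pad_top (a point): centre of the top of the pad, 21 mm above its underside: the brown-grey friction lining, 42 (pad x) x 86 (pad y) x 15 mm, on top of the plate, split across its middle by a 3 mm groove
- bracket: dark iron brake bracket on an aluminium plate 100 (its x) x 190 (y) x 8 mm, fixed to the bench. Origin: centre of the plate's underside, at bench height; z up. Two arms 46 mm wide (x), 62 mm high, 52 to 75 mm either side of the origin along y, each with a slot open upward and toward the middle. Between the arms, the sides toward +x and -x are open. Guide pins outside the arms are 50 mm high.
- slot_a (a point): mouth of the slot at the bracket's +y end: mid-slot, 57.5 mm from the bracket's axis, 70 mm above the bench, at the lips of two bright spring-clip leaves facing each other across x. The leaves flare from 12 mm apart (below 60 mm height) to about 20 mm at the lips; each yields up to 4 mm at 1 N per mm on 0.8 N of preload. The slot's back is 63.5 mm from the axis: ears have 2.5 mm, plate shoulders 2 mm of play along y
- slot_b (a point): mouth of the slot at the bracket's -y end, the same as slot_a. The 14 mm ears are squeezed between leaves 12 mm apart: together the clips resist with roughly 5 to 18 N, most where the ears wedge into the flare, and the pad does not fall home by its own weight; it stays as high as it is left, even if opening fingers drag it up a little
- caliper: red caliper housing fixed in the bracket between the arms, 64 mm across, its top 28 mm above the bench. Origin on the bracket's z axis, 8 mm above the bench; z up. It carries the piston, but its pose does not tell where the piston stands
- bore (a point): centre of the housing's top, 28 mm above the bench, inside the bright steel piston that rises there, 38 mm in diameter. The piston's flat top stands 32 to 46 mm above the bench, different each time and not reported; it is a rigid stop: there the resistance rises sharply above that of the clips. A small brass spring cap, 20 mm across, stands 1.5 mm proud of it and goes flush at under 2 N
- tape_measure: bystander: yellow and black tape measure, 44 x 83 x 66 mm, origin at the centre of its underside
- ratchet: bystander: steel ratchet handle lying flat, 33 x 184 x 33 mm, origin at the centre of its underside
- wrench: bystander: combination wrench lying flat, 27 x 185 x 8 mm, origin at the centre of its underside
- drink_can: bystander: standing drink can, 66 mm across, 115 mm high, origin at the centre of its underside

How it is judged:
On the way:
1. the pad is lifted clear of the bench (height (world z) of pad above 0.06 m), for 0.1 s.
At the end, for the whole second after the job is handed in: Pad lining up, ears in the slots, plate on the piston (brass cap pressed with over 0.9 N: gap under about 0.9 mm), flat within 0.05 rad, centred on the bracket within 5 mm and in line within 0.08 rad, underside under 48 mm above the bench, released and at rest (contact force between pad and caliper above 0.9 N and angle between pad's own z axis and vertical below 0.05 rad and horizontal distance between pad and bracket below 0.005 m and angle between the y axis of pad and the y axis of bracket, either way round below 0.08 rad and z of pad in the frame of bracket below 0.048 m and linear speed of pad below 0.01 m/s); the robot touches nothing.
It fails at once if the pad is pushed into the bracket (with its caliper, piston and clips) with more than 40 N (contact force between pad and bracket above 40 N).
It fails at once if the robot presses on the bracket with more than 15 N (contact force between any of the fingers, the arm and bracket above 15 N).
It fails at once if the tape measure, ratchet, wrench or drink can is moved more than 20 mm (distance of any of tape_measure, ratchet, wrench, drink_can from where it was at the start of the episode above 0.02 m).
It also fails if it takes over 58 s, if anything falls off the work surface, if the arm or the gripper's body presses on something with over 40 N, if the wrist force passes 120 N, or if a joint passes its speed limit or range.

## Robot

A 7-joint arm with a two-finger parallel gripper is mounted at the origin on a cart in front of the work surface, level with it; the furniture and walls round the work are solid. World frame = base frame: x ahead of the robot, y to its left, z up, the work surface at z = 0. Lengths are in m, angles in rad, forces in N, time in s.
With the tool pointing down it reaches from about 0.425 to 0.875 m from the base axis. Payload 4.7 kg.
Tool frame: the origin (TCP) lies midway between the tips of the shut fingers; the grasp point (between the pads) lies 19 mm behind it; z points along the fingers, y is the line along which they close (so a half turn about z gives the same grasp; the last joint's range is limited). The gripper opens to 87 mm and grips with 3 to 60 N. Pads are 19 mm wide; open, the fingers measure 117 mm over their backs; the gripper's body (75 mm by 190 mm) begins 51 mm behind the grasp point.
Start: joints at [1.34, 0.321, -0.07, 1.45, 0.023, 1.371, -0.057], TCP at [0.158, -0.631, 0.223] pointing down, gripper open.
Joint ranges: [-2.86, 2.86], [-0.3, 2.09], [-1.38, 1.24], [0.06, 2.45], [-1.56, 4.7], [0.09, 2.05], [-2.69, 2.69]. Speed limits (rad/s): [2.57, 2.57, 3.14, 3.14, 3.14, 3.14, 3.14].

## Interface

Orientations are given as a rotation vector (axis times angle).
In Python, from bench import ctrl, get_image, calibration gives the robot as it stands.
- The arm moves only by the tool apply_moves, never from a script. Its arguments are lists of equal length, an entry for each row: "dp": the shift along the tool's x, y, z in m, a list of three; "twist": the turn, a rotation vector about the tool's x, y, z in rad, a list of three; "fingers": the closure, from 0 (fully open) to 1 (shut). In form: {"dp": [[dx, dy, dz], ...], "twist": [[ax, ay, az], ...], "fingers": [fingers, ...]}. A call has 1 to 10 rows; each row shifts and turns the commanded pose from where the row before left it, along the tool's axes as they then stand; what a row does not reach is not made up. A row lasts 1/10 s, in which the tool goes at most 50 mm and 8.59 degrees, less where a joint would pass 70% of its speed; a pose out of reach is approached as far as the arm can. A call is refused whole if a number of a shift passes 0.05 or a number of a turn 0.15, either way. A call with a gripper value outside its range is refused whole. The fingers move at their own pace and stop on an object; "newtons" is the grip in N (left out, the last holds). Time passes only in rows, so rows that do not move let the fingers close. It gives the time, the measured TCP pose, the force, the opening and the grip force at its end, in the units of the state.
- ctrl.get_state(): the state, without advancing time (a new reading comes with each control period).
- get_image(name): name is "scene" or "top" or "wrist"; returns the picture (420x560x3 uint8, red, green, blue); there is no depth.
- calibration(name): a dict with "fx", "fy", "cx", "cy" (pixels), "eye" and "attitude" of the camera in the world; the wrist camera has in their place "hand_eye" (4x4, takes a point from camera to tool coordinates, whose origin is the TCP and whose axes are the flange's). Camera axes: x right, y up, looking along -z (the intrinsics and any distortion apply to the point x, -y, -z); pixel columns grow to the right and rows downward; lengths in m; the calibration is good to about 2 mm. A picture is of the moment at which its call begins: read the wrist's pose just before it. calibration takes no time and is no camera call.
- ctrl.close_job(): hands the job in; it is judged then, once.
The state is a dict: "time": time; "joint_positions": joint angles; "qd": joint speeds; "joint_torque": joint torques, N m; "position": TCP position; "tool_rot": TCP orientation; "ft_force": force on the tool from outside, world axes, zero at the start; "torque": the same for the moment, N m; "grip_width": opening from 0.0 (shut) to 1.0 (fully open); "grip_force": force on a finger pad.
Only numpy, scipy, OpenCV 4.12 (cv2) and the standard library are available. Lean on these libraries where they do the work, as an engineer would, in place of code of your own. Each camera call takes 0.05 s, during which the arm holds its last target. There are 200 camera calls.

## Working session

There is one attempt and no reset: what is moved stays moved. The work goes in short steps, Python scripts to look and compute and a tool call to move; the robot and the scene stay as the last step left them, time stands still between calls to the robot, and variables do not carry over. Pictures are saved under pics/ and viewed, at most 10 in all, crops included, and the job is handed in when it is done.

Besides the shell and the picture viewer there is one more tool, called after "Emit:" by a JSON object that holds its "op" and its "data". apply_moves: Moves the arm, as the interface text tells. Its arguments: {"type":"object","properties":{"dp":{"type":"array"},"twist":{"type":"array"},"fingers":{"type":"array"},"newtons":{"type":"number"}},"required":["dp","twist","fingers"]}

```bash
mkdir -p pics; python3 - <<'E'
from bench import ctrl,get_image,calibration
import cv2
s=ctrl.get_state();print(s)
for n in("scene","top","wrist"):
    im=get_image(n);cv2.imwrite(f"pics/{n}0.png",im[:,:,::-1]);print(n,calibration(n))
E
```

```text
{'time': 0.0, 'joint_positions': array([ 1.34014753,  0.32185229, -0.07009572,  1.45171214,  0.02262729,
        1.37079194, -0.05688869]), 'qd': array([ 7.58041388e-05,  8.65380217e-04, -1.84232762e-03,  7.73922038e-04,
        5.52147737e-05, -2.95557371e-04,  2.26084071e-03]), 'joint_torque': array([ 8.12949452e-06, -4.91282558e+01, -4.03899942e-01, -3.12527525e+01,
       -6.38879905e-02,  4.36024368e-02,  1.91477634e-04]), 'position': array([ 0.15731294, -0.6300879 ,  0.22142395]), 'tool_rot': array([-3.11615902e+00, -3.83345780e-01,  5.69648404e-04]), 'ft_force': array([-0.1824376 ,  0.52435673, -0.05432758]), 'torque': array([-0.00989538,  0.00873256, -0.03030894]), 'grip_force': 0.0, 'grip_width': 1.0033601211182057}
scene {'fx': 490.46937733345135, 'fy': 490.46937733345135, 'cx': 279.9979339786212, 'cy': 207.26377126154694, 'eye': array([-0.15718661,  0.46294034,  1.16886516]), 'attitude': array([ 0.38361868, -0.71919309, -2.04807788])}
top {'fx': 465.0390840989814, 'fy': 465.0390840989814, 'cx': 281.80355718581154, 'cy': 212.61153263518955, 'eye': array([ 0.37805832, -0.03390737,  1.40131442]), 'attitude': array([ 0.13995906, -0.10523722, -1.56782704])}
wrist {'fx': 369.46323233623514, 'fy': 369.46323233623514, 'cx': 279.1815834984969, 'cy': 209.3609818147959, 'hand_eye': array([[ 7.31390180e-04,  9.67305004e-01,  2.53614856e-01,
         6.95454521e-02],
       [ 9.99999336e-01, -9.33243086e-04,  6.75595331e-04,
        -3.03598692e-05],
       [ 8.90191054e-04,  2.53614193e-01, -9.67305044e-01,
        -1.62491179e-01],
       [ 0.00000000e+00,  0.00000000e+00,  0.00000000e+00,
         1.00000000e+00]])}
```

View pics/top0.png

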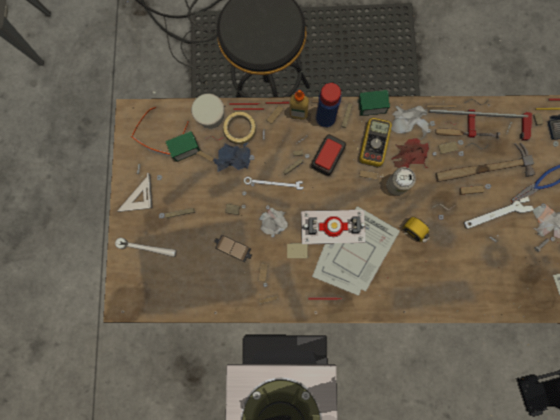

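View pics/scene0.png

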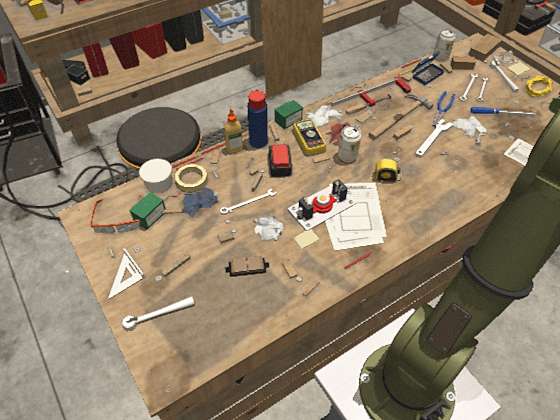

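The top view shows the pad near (233,247), the bracket near (334,227) with its piston at about (334,226), the tape measure at (417,229), the can at (403,180), the wrench at (273,183) and the ratchet at (145,246). The scene view agrees, with the pad at (248,266) and the bracket at (322,203).

```bash
cat > h.py <<'E'
import numpy as np, cv2
from scipy.spatial.transform import Rotation as R
from bench import ctrl,get_image,calibration
def cam(n,st=None):
    c=calibration(n)
    if n=="wrist":
        T=np.array(c["hand_eye"]); Rt=R.from_rotvec(st["tool_rot"]).as_matrix()
        return c,Rt@T[:3,:3],Rt@T[:3,3]+st["position"]
    return c,R.from_rotvec(c["attitude"]).as_matrix(),np.array(c["eye"])
def cast(n,uv,z,st=None):
    c,A,e=cam(n,st); uv=np.atleast_2d(uv).astype(float)
    d=np.c_[(uv[:,0]-c["cx"])/c["fx"],-(uv[:,1]-c["cy"])/c["fy"],-np.ones(len(uv))]@A.T
    return e+d*((z-e[2])/d[:,2])[:,None]
def proj(n,P,st=None):
    c,A,e=cam(n,st); q=(np.atleast_2d(P)-e)@A
    return np.c_[c["cx"]-c["fx"]*q[:,0]/q[:,2],c["cy"]+c["fy"]*q[:,1]/q[:,2]]
E
python3 - <<'E'
from h import *
print("pad",cast("top",[233,247],.02),cast("scene",[248,266],.02))
print("br",cast("top",[334,227],.04),cast("scene",[322,203],.04))
for n,u in dict(tape=[417,229],can=[403,180],wr=[273,183],rat=[145,246],cup=[208,110]).items(): print(n,cast("top",u,.02))
im=cv2.imread("pics/top0.png")[190:270,190:390]
cv2.imwrite("pics/c1.png",cv2.resize(im,None,fx=4,fy=4,interpolation=cv2.INTER_CUBIC))
E
```

```text
pad [[0.49211587 0.14216982 0.02      ]] [[0.48205497 0.14534426 0.02      ]]
br [[ 0.54915056 -0.15729144  0.04      ]] [[ 0.54000546 -0.14461706  0.04      ]]
tape [[ 0.54527516 -0.40511618  0.02      ]]
can [[ 0.69447286 -0.36957972  0.02      ]]
wr [[0.68668522 0.02369006 0.02      ]]
rat [[0.49528962 0.40632373 0.02      ]]
cup [[0.92090358 0.22805935 0.02      ]]
```

View pics/c1.png

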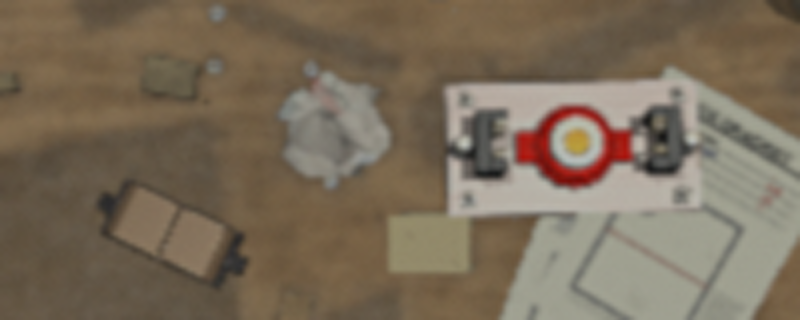

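Both views place the pad at about (0.49,0.143) and the bracket at about (0.545,-0.15), which are consistent and within reach. I'll go over the bracket first.

```bash
cat >> h.py <<'E'
def plan(goal,yaw,n,st=None):
    """arc to goal with tool down and tool y at world angle yaw (deg); prints rows for apply_moves"""
    st=st or ctrl.get_state(); p=np.array(st["position"]); g=np.array(goal,float); r0=R.from_rotvec(st["tool_rot"])
    t=np.radians(yaw); y=np.array([np.cos(t),np.sin(t),0]); z=np.array([0,0,-1.]); r1=R.from_matrix(np.c_[np.cross(y,z),y,z])
    w=(r0.inv()*r1).as_rotvec(); a0,a1=np.arctan2(p[1],p[0]),np.arctan2(g[1],g[0]); q0,q1=np.hypot(*p[:2]),np.hypot(*g[:2])
    D=[];W=[];c=p;r=r0
    for k in range(1,n+1):
        f=k/n;a=a0+f*(a1-a0);q=q0+f*(q1-q0);x=np.array([q*np.cos(a),q*np.sin(a),p[2]+f*(g[2]-p[2])])
        d=np.round(r.inv().apply(x-c),4);v=np.round(w/n,4);c=c+r.apply(d);r=r*R.from_rotvec(v);D.append(d.tolist());W.append(v.tolist())
    for i in range(0,n,10): print(D[i:i+10],W[i]); 
E
python3 -c "
from h import *
plan([.55,-.15,.22],0,20)"
```

```text
[[0.0342, -0.0049, 0.0001], [0.034, -0.0044, 0.0001], [0.0339, -0.004, 0.0001], [0.0338, -0.0035, 0.0001], [0.0335, -0.003, 0.0001], [0.0334, -0.0027, 0.0001], [0.0332, -0.0022, 0.0001], [0.0331, -0.0017, 0.0001], [0.0328, -0.0014, 0.0001], [0.0326, -0.0009, 0.0001]] [-0.0001, -0.0, -0.0663]
[[0.0325, -0.0005, 0.0001], [0.0322, -0.0002, 0.0001], [0.0321, 0.0003, 0.0001], [0.0318, 0.0007, 0.0001], [0.0316, 0.0011, 0.0001], [0.0313, 0.0014, 0.0001], [0.0312, 0.0019, 0.0001], [0.0309, 0.0022, 0.0001], [0.0307, 0.0026, 0.0001], [0.0304, 0.0029, 0.0001]] [-0.0001, -0.0, -0.0663]
```

Emit:
{"op": "apply_moves", "data": {"dp": [[0.034,-0.005,0],[0.034,-0.004,0],[0.034,-0.004,0],[0.034,-0.0035,0],[0.0335,-0.003,0],[0.033,-0.003,0],[0.033,-0.002,0],[0.033,-0.002,0],[0.033,-0.001,0],[0.033,-0.001,0]], "twist": [[0,0,-0.066],[0,0,-0.066],[0,0,-0.066],[0,0,-0.066],[0,0,-0.066],[0,0,-0.066],[0,0,-0.066],[0,0,-0.066],[0,0,-0.066],[0,0,-0.066]], "fingers": [0,0,0,0,0,0,0,0,0,0]}}

```text
time: 1.15
position: [0.4277, -0.4356, 0.2221]
tool_rot: [-2.823, -1.377, 0.0]
ft_force: [0.6, 0.1, -0.9]
grip_width: 1.0
grip_force: 0.0
```

Emit:
{"op": "apply_moves", "data": {"dp": [[0.0325,-0.0005,0],[0.032,0,0],[0.032,0,0],[0.032,0.0005,0],[0.0315,0.001,0],[0.031,0.0015,0],[0.031,0.002,0],[0.031,0.002,0],[0.0305,0.0025,0],[0.03,0.003,0]], "twist": [[0,0,-0.066],[0,0,-0.066],[0,0,-0.066],[0,0,-0.066],[0,0,-0.066],[0,0,-0.066],[0,0,-0.066],[0,0,-0.066],[0,0,-0.066],[0,0,-0.066]], "fingers": [0,0,0,0,0,0,0,0,0,0]}}

```text
time: 2.15
position: [0.5514, -0.1498, 0.2226]
tool_rot: [2.222, 2.221, -0.0]
ft_force: [1.0, 0.7, -0.3]
grip_width: 1.004
grip_force: 0.0
```

Emit:
{"op": "apply_moves", "data": {"dp": [[0,0,0],[0,0,0]], "twist": [[0,0,0],[0,0,0]], "fingers": [0,0]}}

```text
time: 2.35
position: [0.5512, -0.1509, 0.2227]
tool_rot: [2.224, 2.218, -0.001]
ft_force: [-0.0, -0.2, 0.7]
grip_width: 1.001
grip_force: 0.0
```

```bash
python3 - <<'E'
from h import *
import pickle
s=ctrl.get_state();im=get_image("wrist");cv2.imwrite("pics/w1.png",im[:,:,::-1]);pickle.dump(s,open("s1.pkl","wb"))
print(s["time"],s["position"],s["tool_rot"],s["ft_force"])
E
```

```text
2.35 [ 0.55118117 -0.15094538  0.22265428] [ 2.22416147e+00  2.21803446e+00 -9.35677151e-04] [-0.00628606 -0.23718306  0.7424167 ]
```

View pics/w1.png

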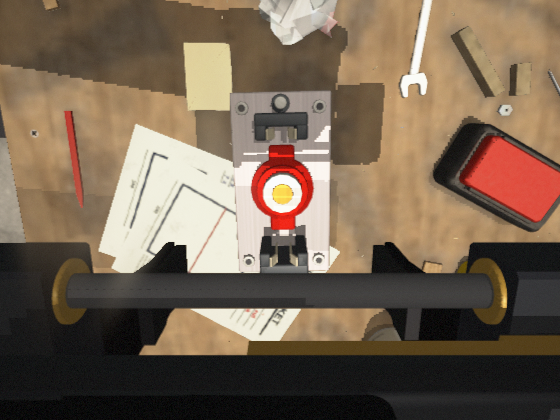

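The wrist view shows the bracket: plate at columns 230–330 and rows 92–272, piston and brass cap at (282,193), slot clips at about (281,133) and (284,243).

```bash
python3 - <<'E'
from h import *
import pickle
s=pickle.load(open("s1.pkl","rb"))
im=cv2.imread("pics/w1.png"); b,g,r=[im[...,i].astype(int) for i in range(3)]
def circ(m,k):
    m=m.astype(np.uint8)*255
    c=max(cv2.findContours(m,cv2.RETR_EXTERNAL,cv2.CHAIN_APPROX_NONE)[0],key=cv2.contourArea);return m,c
roi=np.zeros(r.shape,bool);roi[85:280,225:340]=1
m,c=circ((r>110)&(g<70)&(b<80)&roi,0)
m2=cv2.morphologyEx(cv2.morphologyEx(m,cv2.MORPH_CLOSE,np.ones((25,25))),cv2.MORPH_OPEN,cv2.getStructuringElement(2,(41,41)))
c=max(cv2.findContours(m2,0,cv2.CHAIN_APPROX_NONE)[0],key=cv2.contourArea)
P=cast("wrist",c[:,0],.028,s)[:,:2]; print("housing",P.min(0),P.max(0),(P.min(0)+P.max(0))/2,np.ptp(P,0))
m,c=circ((r>180)&(g>130)&(b<110)&roi,0); M=cv2.moments(c);print("brass px",M["m10"]/M["m00"],M["m01"]/M["m00"])
for z in(.034,.047):print(z,cast("wrist",[M["m10"]/M["m00"],M["m01"]/M["m00"]],z,s))
for nm,u in dict(b1=[241,107],b2=[319,107],b3=[249,261],b4=[318,260],pin=[280,102]).items():print(nm,cast("wrist",u,.05 if nm=="pin" else .012,s)[0])
cv2.imwrite("pics/c2.png",cv2.resize(im[85:280,220:345],None,fx=3,fy=3,interpolation=cv2.INTER_CUBIC))
E
```

```text
Traceback (most recent call last):
ValueError: max() iterable argument is empty
```

```bash
cat > br.py <<'E'
from h import *
import pickle,sys
s=pickle.load(open(sys.argv[1]+".pkl","rb"))
im=cv2.imread(sys.argv[2]); b,g,r=[im[...,i].astype(int) for i in range(3)]
roi=np.zeros(r.shape,bool);roi[85:280,225:340]=1
def big(m):return max(cv2.findContours(m.astype(np.uint8)*255,cv2.RETR_EXTERNAL,cv2.CHAIN_APPROX_NONE)[0],key=cv2.contourArea)
c=big((r>110)&(g<70)&(b<80)&roi);m=np.zeros(r.shape,np.uint8);cv2.drawContours(m,[c],-1,255,-1)
m=cv2.morphologyEx(m,cv2.MORPH_OPEN,cv2.getStructuringElement(2,(41,41)))
P=cast("wrist",big(m)[:,0],.028,s)[:,:2]; print("housing",(P.min(0)+P.max(0))/2,np.ptp(P,0))
M=cv2.moments(big((r>180)&(g>130)&(b<110)&roi));u=[M["m10"]/M["m00"],M["m01"]/M["m00"]]
for z in(.034,.047):print("brass",u,z,cast("wrist",u,z,s))
for nm,u in dict(b1=[241,107],b2=[319,107],b3=[249,261],b4=[318,260],pin=[280,102]).items():print(nm,cast("wrist",u,.05 if nm=="pin" else .012,s)[0])
cv2.imwrite("pics/c2.png",cv2.resize(im[85:280,220:345],None,fx=3,fy=3,interpolation=cv2.INTER_CUBIC))
E
python3 br.py s1 pics/w1.png
```

```text
housing [ 0.55386345 -0.15411951] [0.05835273 0.06217165]
brass [281.92912912912914, 193.48228228228226] 0.034 [[ 0.55422875 -0.15766301  0.034     ]]
brass [281.92912912912914, 193.48228228228226] 0.047 [[ 0.55414199 -0.15484826  0.047     ]]
b1 [ 0.51455128 -0.07630493  0.012     ]
b2 [ 0.59046544 -0.07645929  0.012     ]
b3 [ 0.51868307 -0.23714637  0.012     ]
b4 [ 0.59341876 -0.2361208   0.012     ]
pin [ 0.5524528  -0.07271958  0.05      ]
```

View pics/c2.png

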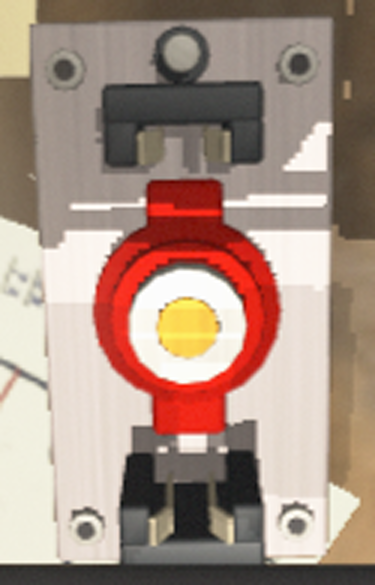

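The enlarged crop shows the bolts at (242,108), (319,106), (249,261) and (319,259) in full-frame pixels. They are 76 × 160 mm apart, which is plausible. That puts the bracket at about (0.554,-0.156), yaw about +1.2°, and the housing and brass cap agree. Next is the pad.

```bash
python3 -c "
from h import *
plan([.487,.14,.22],-26,10)"
```

```text
[[0.0319, 0.001, 0.0002], [0.0315, -0.0022, 0.0002], [0.0308, -0.0053, 0.0003], [0.0297, -0.0083, 0.0002], [0.0284, -0.0112, 0.0002], [0.0267, -0.0139, 0.0003], [0.025, -0.0164, 0.0002], [0.0228, -0.0186, 0.0003], [0.0206, -0.0206, 0.0002], [0.0182, -0.0223, 0.0003]] [-0.0, 0.0001, 0.0448]
```

Emit:
{"op": "apply_moves", "data": {"dp": [[0.032,0.001,0],[0.0315,-0.002,0],[0.031,-0.0055,0],[0.0295,-0.0085,0],[0.0285,-0.011,0],[0.0265,-0.014,0],[0.025,-0.0165,0],[0.023,-0.0185,0],[0.0205,-0.0205,0],[0.018,-0.0225,0.002]], "twist": [[0,0,0.045],[0,0,0.045],[0,0,0.045],[0,0,0.045],[0,0,0.045],[0,0,0.045],[0,0,0.045],[0,0,0.045],[0,0,0.045],[0,0,0.044]], "fingers": [0,0,0,0,0,0,0,0,0,0]}}

```text
time: 3.4
position: [0.4875, 0.1399, 0.2207]
tool_rot: [2.668, 1.657, 0.001]
ft_force: [0.9, 1.1, -0.3]
grip_width: 1.001
grip_force: 0.0
```

Emit:
{"op": "apply_moves", "data": {"dp": [[0,0,0],[0,0,0]], "twist": [[0,0,0],[0,0,0]], "fingers": [0,0]}}

```text
time: 3.6
position: [0.4876, 0.1393, 0.2206]
tool_rot: [2.664, 1.662, -0.0]
ft_force: [-0.1, -1.2, -0.6]
grip_width: 1.003
grip_force: 0.0
```

```bash
python3 - <<'E'
from h import *
import pickle
s=ctrl.get_state();im=get_image("wrist")[:,:,::-1].copy();cv2.imwrite("pics/w2.png",im);pickle.dump(s,open("s2.pkl","wb"))
print(s["time"],s["position"],s["tool_rot"],s["ft_force"]); print(proj("wrist",[.487,.143,.01],s))
E
```

```text
3.6 [0.4876092  0.13928046 0.2205809 ] [ 2.66436712e+00  1.66225254e+00 -3.55632461e-04] [-0.0733203  -1.18268146 -0.61574417]
[[276.70117699 179.65566016]]
```

View pics/w2.png

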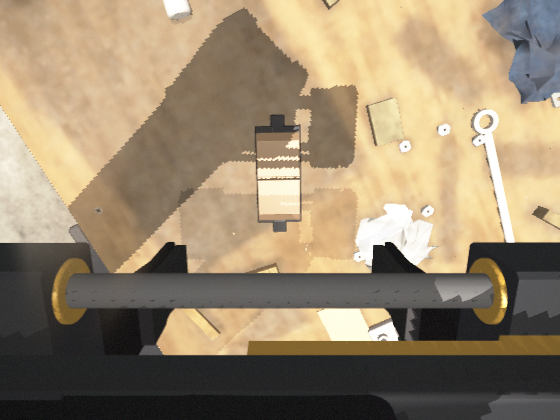

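The pad lies along the image columns: upper ear tip at about (278,115), lower ear tip at about (280,231), groove at about (279,178), sides at columns 255–301.

```bash
python3 - <<'E'
from h import *
import pickle
s=pickle.load(open("s2.pkl","rb"));im=cv2.imread("pics/w2.png");g=cv2.cvtColor(im,6)
m=((g<52)*255).astype(np.uint8);m[:100]=0;m[240:]=0;m[:,:240]=0;m[:,315:]=0
for v in (118,122,224,226,228,229):print(v,np.where(m[v])[0][[0,-1]] if m[v].any() else None)
for u in (272,278,282):print(u,np.where(m[:,u])[0][[0,-1]])
print(g[175,250:308])
print(g[110:130,278],g[218:238,280])
P=cast("wrist",[[277.5,115],[279.8,231]],.006,s);print(P,np.linalg.norm(P[0]-P[1]),P.mean(0))
d=P[0]-P[1];print("pad y angle",np.degrees(np.arctan2(d[1],d[0])))
print(cast("wrist",[279,178],.013,s))
# tool yaw
print(np.degrees(np.arctan2(*R.from_rotvec(s["tool_rot"]).as_matrix()[:2,1][::-1])))
E
```

```text
118 None
122 [271 271]
224 None
226 None
228 None
229 None
272 [115 115]
278 [115 115]Traceback (most recent call last):
  File "<stdin>", line 6, in <module>
IndexError: index 0 is out of bounds for axis 0 with size 0
```

```bash
python3 - <<'E'
from h import *
import pickle
s=pickle.load(open("s2.pkl","rb"));im=cv2.imread("pics/w2.png");g=cv2.cvtColor(im,6)
print(g[120,262:296],g[227,266:296]);print(g[175,250:308])
print(g[108:130,278],g[216:240,280])
P=cast("wrist",[[277.5,115],[279.8,231]],.006,s);print(P,np.linalg.norm(P[0]-P[1]),P.mean(0))
d=P[0]-P[1];print("pad y angle",np.degrees(np.arctan2(d[1],d[0])))
print(cast("wrist",[279,178],.019,s))
print(np.degrees(np.arctan2(*R.from_rotvec(s["tool_rot"]).as_matrix()[:2,1][::-1])))
E
```

```text
[115 115 114 114 116 114 113 107  79  52  61  60  58  55  59  61  61  58
  59  58  61  57  79 121 119 120 121 118 120 119 120 149 198 202] [172 174 179 181 184 189 171 104  93  90  93  93  95  97  97  97  99  99
 103  96 129 199 196 196 195 194 190 189 190 189]
[192 196 195 199 198 187 142 178 243 245 245 245 245 245 245 245 245 246
 246 246 246 245 245 245 245 245 245 246 245 245 245 246 245 247 249 249
 249 249 249 249 249 248 248 248 248 249 248 248 246 222 124 171 197 194
 195 196 193 194]
[116 120 116 118 117 113  88  50  58  60  61  59  61  57  57  57  58  57
  54  57  56  53] [162 162 164 161 139 133  96  97  98  96  96  97  96  97  97 119 202 199
 196 196 194 193 187 185]
[[0.51588518 0.20013005 0.006     ]
 [0.46511088 0.09091214 0.006     ]] 0.12044327207916666 [0.49049803 0.1455211  0.006     ]
pad y angle 65.06676168791769
[[0.49055094 0.14490816 0.019     ]]
-26.081326987173455
```

```bash
python3 - <<'E'
from h import *
import pickle
s=pickle.load(open("s2.pkl","rb"))
P=cast("wrist",[[277.0,114.2],[279.4,231.3]],.006,s);d=P[0]-P[1];print(P.mean(0),np.linalg.norm(d),np.degrees(np.arctan2(d[1],d[0])))
b=cast("wrist",[[241.7,107.7],[319.3,106.3],[248.7,261],[319,259.3]],.012,pickle.load(open("s1.pkl","rb")));print(b.mean(0))
plan([*P.mean(0)[:2],.03],-25,6)
E
```

```text
[0.490178   0.14591589 0.006     ] 0.12154783343006148 65.08721166657521
[ 0.554462   -0.15620787  0.012     ]
[[0.0013, -0.0002, 0.0318], [0.0013, -0.0002, 0.0317], [0.0013, -0.0003, 0.0318], [0.0013, -0.0002, 0.0317], [0.0012, -0.0002, 0.0318], [0.0013, -0.0002, 0.0317]] [0.0001, 0.0001, -0.0034]
```

Emit:
{"op": "apply_moves", "data": {"dp": [[0.002,0,0.03],[0.002,-0.001,0.032],[0.002,0,0.032],[0.001,0,0.032],[0.001,0,0.032],[0,0,0.032],[0,0,0],[0,0,0]], "twist": [[0,0,-0.005],[0,0,-0.005],[0,0,-0.005],[0,0,-0.003],[0,0,0],[0,0,0],[0,0,0],[0,0,0]], "fingers": [0,0,0,0,0,0,0,0]}}

```text
time: 4.45
position: [0.4903, 0.1468, 0.0306]
tool_rot: [-2.651, -1.684, 0.001]
ft_force: [0.0, 1.4, 0.3]
grip_width: 1.002
grip_force: 0.0
```

```bash
python3 -c "
from h import *
plan([.4902,.1459,.0025],-25,3)"
```

```text
[[-0.0003, 0.0001, 0.0094], [-0.0003, 0.0001, 0.0093], [-0.0002, 0.0001, 0.0094]] [-0.0003, 0.0002, -0.0008]
```

Emit:
{"op": "apply_moves", "data": {"dp": [[-0.001,0,0.01],[0,0,0.01],[0,0,0.008],[0,0,0],[0,0,0],[0,0,0],[0,0,0],[0,0,0],[0,0,0],[0,0,0]], "twist": [[0,0,-0.002],[0,0,0],[0,0,0],[0,0,0],[0,0,0],[0,0,0],[0,0,0],[0,0,0],[0,0,0],[0,0,0]], "fingers": [0,0,0,0,0.3,0.4,0.5,0.6,0.6,0.6], "newtons": 50}}

```text
time: 5.45
position: [0.4896, 0.1469, 0.0026]
tool_rot: [2.648, 1.69, 0.0]
ft_force: [5.1, -2.1, -1.0]
grip_width: 0.539
grip_force: 1.9
```

Emit:
{"op": "apply_moves", "data": {"dp": [[0,0,0],[0,0,0],[0,0,0],[0,0,0]], "twist": [[0,0,0],[0,0,0],[0,0,0],[0,0,0]], "fingers": [0.8,1,1,1]}}

```text
time: 5.85
position: [0.4897, 0.1469, 0.0026]
tool_rot: [2.648, 1.689, 0.0]
ft_force: [0.4, -1.0, 0.6]
grip_width: 0.512
grip_force: 50.0
```

Emit:
{"op": "apply_moves", "data": {"dp": [[0,0,-0.005],[0,0,-0.015],[0,0,-0.025],[0,0,-0.03],[0,0,-0.03],[0,0,-0.03],[0,0,-0.02],[0,0,0],[0,0,0]], "twist": [[0,0,0],[0,0,0],[0,0,0],[0,0,0],[0,0,0],[0,0,0],[0,0,0],[0,0,0],[0,0,0]], "fingers": [1,1,1,1,1,1,1,1,1]}}

```text
time: 6.75
position: [0.4889, 0.1469, 0.1573]
tool_rot: [2.648, 1.69, -0.001]
ft_force: [-0.9, -0.2, -5.5]
grip_width: 0.506
grip_force: 50.0
```

```bash
python3 - <<'E'
from h import *
import pickle
s=ctrl.get_state();im=get_image("wrist")[:,:,::-1].copy();cv2.imwrite("pics/w3.png",im);pickle.dump(s,open("s3.pkl","wb"))
print(s["position"],s["ft_force"],s["torque"],s["grip_width"]); plan([.5545,-.1555,.15],1.2,12,s)
E
```

```text
[0.48894167 0.14686398 0.15733808] [-0.88372616 -0.23785679 -5.47161546] [-0.09667451  0.03118441 -0.00265697] 0.5063921436361499
[[-0.0149, 0.0198, 0.0006], [-0.0168, 0.0186, 0.0006], [-0.0185, 0.0172, 0.0007], [-0.0201, 0.0157, 0.0006], [-0.0216, 0.014, 0.0006], [-0.023, 0.0123, 0.0006], [-0.0242, 0.0102, 0.0006], [-0.0252, 0.0082, 0.0006], [-0.0261, 0.006, 0.0007], [-0.0268, 0.0038, 0.0006]] [-0.0, 0.0001, -0.038]
[[-0.0273, 0.0014, 0.0006], [-0.0275, -0.0009, 0.0006]] [-0.0, 0.0001, -0.038]
```

View pics/w3.png

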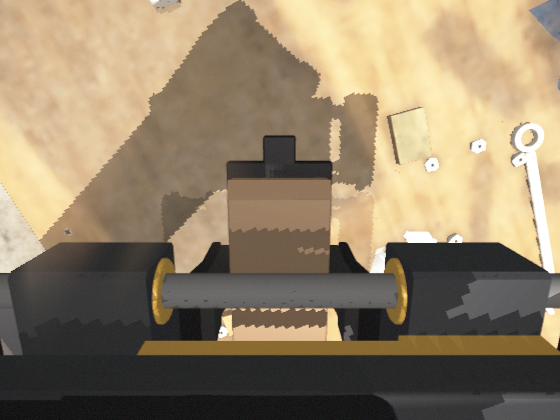

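The pad is held: its upper ear spans columns 263–296 with the tip at row 136, and the lining faces up. I'll check its tilt and offset in the tool frame.

```bash
python3 - <<'E'
from h import *
import pickle
s=pickle.load(open("s3.pkl","rb"));g=cv2.cvtColor(cv2.imread("pics/w3.png"),6)
print(g[150,258:302],g[128:142,280],g[155:185,245])
Rt=R.from_rotvec(s["tool_rot"])
for dz in(.0,.0034,.007):
    P=cast("wrist",[[263.5,138],[295.5,138],[280,136],[227.5,172],[331,172],[245,161.5]],s["position"][2]+dz,s)
    print(dz,(Rt.inv().apply(P-s["position"])*1000).round(1).tolist())
E
```

```text
[126 126 125 126 110  63  37  54  52  55  51  55  51  54  57  54  54  54
  54  53  54  53  54  53  52  55  51  56  53  55  54  53  56  56  54  51
  36  71 120 121 121 122 121 122] [119 120 123 124 123 122 117  70  25  41  56  54  58  57] [126 126 127 126 124  97  33  37  44  51  54  51  51  53  54  51  53  53
  51  50  51  54  57  87  92 122 123 122 122 124]
0.0 [[58.8, -6.5, -0.0], [58.8, 7.3, -0.0], [59.7, 0.6, -0.0], [44.0, -22.6, -0.0], [44.0, 23.2, -0.0], [48.6, -14.7, -0.0]]
0.0034 [[59.0, -6.4, -3.4], [59.0, 7.2, -3.4], [59.9, 0.6, -3.4], [44.5, -22.1, -3.4], [44.6, 22.8, -3.4], [49.1, -14.4, -3.4]]
0.007 [[59.3, -6.2, -7.0], [59.3, 7.0, -7.0], [60.1, 0.6, -7.0], [45.1, -21.6, -7.0], [45.1, 22.3, -7.0], [49.5, -14.1, -7.0]]
```

Emit:
{"op": "apply_moves", "data": {"dp": [[-0.015,0.02,0],[-0.017,0.0185,0],[-0.0185,0.017,0.001],[-0.02,0.0155,0.001],[-0.0215,0.014,0.001],[-0.023,0.0125,0.001],[-0.024,0.01,0.001],[-0.025,0.008,0.001],[-0.026,0.006,0.001],[-0.027,0.004,0]], "twist": [[0,0,-0.038],[0,0,-0.038],[0,0,-0.038],[0,0,-0.038],[0,0,-0.038],[0,0,-0.038],[0,0,-0.038],[0,0,-0.038],[0,0,-0.038],[0,0,-0.038]], "fingers": [1,1,1,1,1,1,1,1,1,1]}}

```text
time: 7.8
position: [0.5547, -0.1008, 0.1481]
tool_rot: [-2.276, -2.159, 0.003]
ft_force: [0.4, 0.1, -4.3]
grip_width: 0.51
grip_force: 50.0
```

Emit:
{"op": "apply_moves", "data": {"dp": [[-0.027,0.0015,0],[-0.0275,-0.001,0],[0,0,0.02],[0,0,0.02],[0,0,0],[0,0,0]], "twist": [[0,0,-0.038],[0,0,-0.038],[0,0,0],[0,0,0],[0,0,0],[0,0,0]], "fingers": [1,1,1,1,1,1]}}

```text
time: 8.4
position: [0.5537, -0.1542, 0.1092]
tool_rot: [-2.195, -2.243, 0.002]
ft_force: [0.4, -0.4, -4.0]
grip_width: 0.514
grip_force: 50.0
```

```bash
python3 -c "
from h import *
plan([.554,-.1553,.1],1.2,2)"
```

```text
[[-0.0006, 0.0002, 0.0046], [-0.0005, 0.0001, 0.0046]] [-0.0015, -0.0008, 0.0004]
```

Emit:
{"op": "apply_moves", "data": {"dp": [[-0.001,0.0003,0.006],[0,0,0.006],[0,0,0],[0,0,0]], "twist": [[-0.003,-0.002,0.001],[0,0,0],[0,0,0],[0,0,0]], "fingers": [1,1,1,1]}}

```text
time: 8.8
position: [0.555, -0.1558, 0.0986]
tool_rot: [2.196, 2.241, 0.001]
ft_force: [0.5, -0.1, -3.4]
grip_width: 0.511
grip_force: 50.0
```

```bash
python3 - <<'E'
from h import *
import pickle
s=ctrl.get_state();im=get_image("wrist")[:,:,::-1].copy();cv2.imwrite("pics/w4.png",im);pickle.dump(s,open("s4.pkl","wb"))
print(s["position"],s["ft_force"]);c=im[60:250,200:360]
cv2.imwrite("pics/c4.png",cv2.resize(c,None,fx=3,fy=3,interpolation=cv2.INTER_CUBIC))
plan([.554,-.1553,.1],1.2,2,s)
E
```

```text
[ 0.55500987 -0.15576478  0.09860986] [ 0.47070821 -0.13774722 -3.36254942]
[[0.0002, -0.0005, -0.0007], [0.0003, -0.0005, -0.0007]] [0.0015, 0.0011, -0.0004]
```

View pics/c4.png

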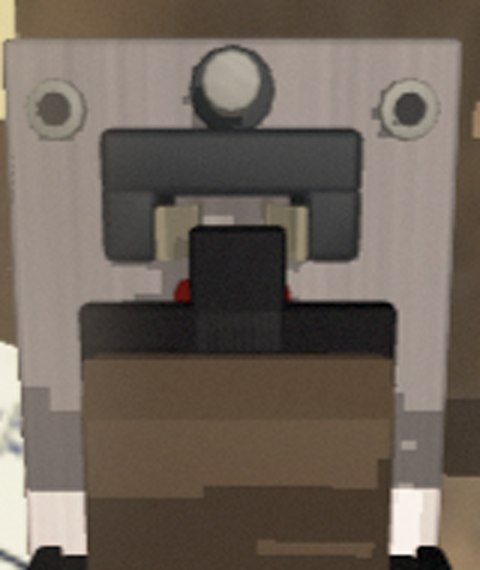

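The crop shows the +y arm with its edges at columns 101–361, its slot back at row ~193, and the ear at columns 191–285 with its tip at row 227. I'll compare these in world coordinates.

```bash
python3 - <<'E'
from h import *
import pickle
s=pickle.load(open("s4.pkl","rb"));k=lambda a:np.array(a)/3+[200-.33,60-.33]
h=s["position"][2]+.0034
for n,uv,z in [("armL",[101,160],.07),("armR",[361,160],.07),("armback",[231,130],.07),("slotback",[231,193],.07),("armfront",[131,260],.07),("armfrontR",[334,260],.07),("pin",[233,80],.05),("b1",[54,109],.012),("b2",[409,109],.012),("slotL",[156,215],.07),("slotR",[306,215],.07),("earL",[190.5,260],h),("earR",[285.5,260],h),("tip",[238,227],h),("shL",[80,330],h),("shR",[396,330],h),("shoulder",[140,303],h)]:
    print(n,cast("wrist",k(uv),z,s)[0].round(4))
E
```

```text
armL [ 0.5312 -0.0872  0.07  ]
armR [ 0.5745 -0.0863  0.07  ]
armback [ 0.5528 -0.0819  0.07  ]
slotback [ 0.553  -0.0921  0.07  ]
armfront [ 0.5362 -0.1036  0.07  ]
armfrontR [ 0.5708 -0.1029  0.07  ]
pin [ 0.5529 -0.0728  0.05  ]
b1 [ 0.5144 -0.0771  0.012 ]
b2 [ 0.5907 -0.0755  0.012 ]
slotL [ 0.5404 -0.096   0.07  ]
slotR [ 0.5657 -0.0955  0.07  ]
earL [ 0.5475 -0.1005  0.102 ]
earR [ 0.561  -0.1002  0.102 ]
tip [ 0.5542 -0.0958  0.102 ]
shL [ 0.5317 -0.1108  0.102 ]
shR [ 0.5773 -0.1099  0.102 ]
shoulder [ 0.5403 -0.1068  0.102 ]
```

Relative to the +y slot, the pad is about 1.4 mm too far in +x and 0.5 mm too far in -y, with yaw matching. I'll correct that, then descend to just above the lips.

Emit:
{"op": "apply_moves", "data": {"dp": [[0.0005,-0.0014,0.005],[0,0,0.007],[0,0,0.007],[0,0,0.003],[0,0,0],[0,0,0]], "twist": [[0.002,0.001,0],[0,0,0],[0,0,0],[0,0,0],[0,0,0],[0,0,0]], "fingers": [1,1,1,1,1,1], "newtons": 60}}

```text
time: 9.45
position: [0.5537, -0.1554, 0.0765]
tool_rot: [2.198, 2.243, -0.0]
ft_force: [-0.7, 0.1, -4.5]
grip_width: 0.512
grip_force: 60.0
```

Emit:
{"op": "apply_moves", "data": {"dp": [[0,0,0.002],[0,0,0.002],[0,0,0.002],[0,0,0.002],[0,0,0.0]], "twist": [[0,0,0],[0,0,0],[0,0,0],[0,0,0],[0,0,0]], "fingers": [1,1,1,1,1]}}

```text
time: 9.95
position: [0.5534, -0.1553, 0.0681]
tool_rot: [2.198, 2.243, -0.001]
ft_force: [0.2, 0.7, -4.6]
grip_width: 0.509
grip_force: 60.0
```

Emit:
{"op": "apply_moves", "data": {"dp": [[0,0,0.002],[0,0,0.002],[0,0,0.0]], "twist": [[0,0,0],[0,0,0],[0,0,0]], "fingers": [1,1,1]}}

```text
time: 10.25
position: [0.5538, -0.1554, 0.0644]
tool_rot: [2.198, 2.242, 0.0]
ft_force: [0.8, -1.0, -3.4]
grip_width: 0.511
grip_force: 60.0
```

Emit:
{"op": "apply_moves", "data": {"dp": [[0,0,0.002],[0,0,0.002],[0,0,0.0]], "twist": [[0,0,0],[0,0,0],[0,0,0]], "fingers": [1,1,1]}}

```text
time: 10.55
position: [0.5538, -0.1555, 0.0606]
tool_rot: [2.198, 2.242, -0.0]
ft_force: [0.1, -0.0, -0.9]
grip_width: 0.512
grip_force: 60.0
```

Clip resistance is building with no lateral force, so I'll continue.

Emit:
{"op": "apply_moves", "data": {"dp": [[0,0,0.0015],[0,0,0.0015],[0,0,0.0]], "twist": [[0,0,0],[0,0,0],[0,0,0]], "fingers": [1,1,1]}}

```text
time: 10.85
position: [0.5538, -0.1555, 0.0573]
tool_rot: [2.198, 2.242, 0.0]
ft_force: [0.7, 0.2, -1.6]
grip_width: 0.508
grip_force: 60.0
```

Emit:
{"op": "apply_moves", "data": {"dp": [[0,0,0.0015],[0,0,0.0015],[0,0,0.0]], "twist": [[0,0,0],[0,0,0],[0,0,0]], "fingers": [1,1,1]}}

```text
time: 11.15
position: [0.5537, -0.1554, 0.0543]
tool_rot: [2.198, 2.243, 0.0]
ft_force: [1.6, -0.8, -2.1]
grip_width: 0.508
grip_force: 60.0
```

Emit:
{"op": "apply_moves", "data": {"dp": [[0,0,0.0015],[0,0,0.0015],[0,0,0.0]], "twist": [[0,0,0],[0,0,0],[0,0,0]], "fingers": [1,1,1]}}

```text
time: 11.45
position: [0.5537, -0.1554, 0.0513]
tool_rot: [2.198, 2.243, 0.0]
ft_force: [0.0, -0.4, -2.1]
grip_width: 0.505
grip_force: 60.0
```

Emit:
{"op": "apply_moves", "data": {"dp": [[0,0,0.001],[0,0,0.001]], "twist": [[0,0,0],[0,0,0]], "fingers": [1,1]}}

```text
time: 11.65
position: [0.5537, -0.1554, 0.0495]
tool_rot: [2.198, 2.242, 0.0]
ft_force: [0.6, -0.1, 0.3]
grip_width: 0.51
grip_force: 60.0
```

Emit:
{"op": "apply_moves", "data": {"dp": [[0,0,0.001]], "twist": [[0,0,0]], "fingers": [1]}}

```text
time: 11.75
position: [0.5538, -0.1554, 0.0485]
tool_rot: [2.198, 2.242, 0.0]
ft_force: [0.9, 0.4, -0.5]
grip_width: 0.505
grip_force: 60.0
```

```bash
python3 - <<'E'
from h import *
import pickle
s=ctrl.get_state();im=get_image("wrist")[:,:,::-1].copy();cv2.imwrite("pics/w5.png",im);pickle.dump(s,open("s5.pkl","wb"))
print(s["position"],s["ft_force"],s["torque"]);c=im[60:250,200:360]
cv2.imwrite("pics/c5.png",cv2.resize(c,None,fx=3,fy=3,interpolation=cv2.INTER_CUBIC))
E
```

```text
[ 0.55377355 -0.15543635  0.04854922] [ 0.89449752  0.37188103 -0.52782185] [-0.01140706 -0.22076107 -0.03837276]
```

View pics/c5.png

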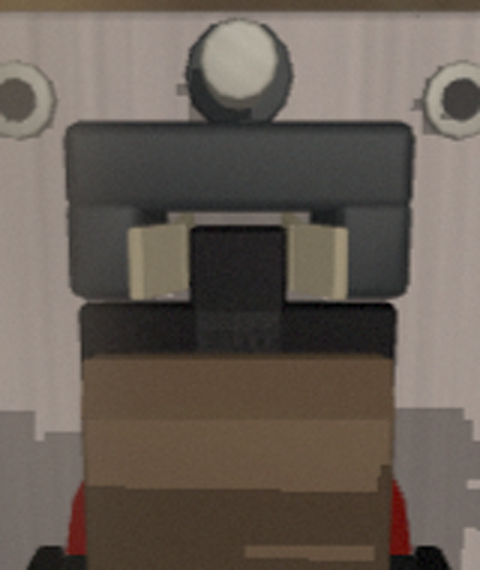

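The ear sits centred between the clip leaves (columns 190–286, tip at row 227), and the pad hasn't slipped in the grip. I'll press on by feel.

Emit:
{"op": "apply_moves", "data": {"dp": [[0,0,0.001],[0,0,0.001]], "twist": [[0,0,0],[0,0,0]], "fingers": [1,1]}}

```text
time: 12.0
position: [0.5537, -0.1555, 0.0465]
tool_rot: [2.198, 2.242, -0.0]
ft_force: [0.3, 0.0, -0.6]
grip_width: 0.506
grip_force: 60.0
```

Emit:
{"op": "apply_moves", "data": {"dp": [[0,0,0.001],[0,0,0]], "twist": [[0,0,0],[0,0,0]], "fingers": [1,1]}}

```text
time: 12.2
position: [0.5536, -0.1554, 0.0453]
tool_rot: [2.198, 2.243, -0.0]
ft_force: [-0.2, 1.1, -1.4]
grip_width: 0.512
grip_force: 60.0
```

Emit:
{"op": "apply_moves", "data": {"dp": [[0,0,0.001],[0,0,0]], "twist": [[0,0,0],[0,0,0]], "fingers": [1,1]}}

```text
time: 12.4
position: [0.5537, -0.1554, 0.0444]
tool_rot: [2.198, 2.243, 0.0]
ft_force: [1.8, -0.4, -0.9]
grip_width: 0.508
grip_force: 60.0
```

Emit:
{"op": "apply_moves", "data": {"dp": [[0,0,0.001],[0,0,0]], "twist": [[0,0,0],[0,0,0]], "fingers": [1,1]}}

```text
time: 12.6
position: [0.5538, -0.1555, 0.0436]
tool_rot: [2.198, 2.242, 0.0]
ft_force: [-0.1, -0.2, -0.6]
grip_width: 0.506
grip_force: 60.0
```

Emit:
{"op": "apply_moves", "data": {"dp": [[0,0,0.001],[0,0,0]], "twist": [[0,0,0],[0,0,0]], "fingers": [1,1]}}

```text
time: 12.8
position: [0.5538, -0.1555, 0.0434]
tool_rot: [2.198, 2.242, -0.001]
ft_force: [-1.3, -0.1, 5.8]
grip_width: 0.51
grip_force: 60.0
```

The motion has stopped at z ≈ 0.0434 and the force is rising, which is piston contact. I'll firm it up in small steps.

Emit:
{"op": "apply_moves", "data": {"dp": [[0,0,0.0007],[0,0,0]], "twist": [[0,0,0],[0,0,0]], "fingers": [1,1]}}

```text
time: 13.0
position: [0.5538, -0.1555, 0.0433]
tool_rot: [2.198, 2.242, -0.001]
ft_force: [-2.2, 0.9, 10.5]
grip_width: 0.507
grip_force: 60.0
```

Emit:
{"op": "apply_moves", "data": {"dp": [[0,0,0.0005],[0,0,0]], "twist": [[0,0,0],[0,0,0]], "fingers": [1,1]}}

```text
time: 13.2
position: [0.5538, -0.1554, 0.0432]
tool_rot: [2.198, 2.242, -0.002]
ft_force: [-3.9, 1.7, 13.1]
grip_width: 0.507
grip_force: 60.0
```

The position is rigid while the force rises, so the pad is seated. I'll add one more small press, then open under light downward load.

Emit:
{"op": "apply_moves", "data": {"dp": [[0,0,0.0005],[0,0,0],[0,0,-0.001],[0,0,0],[0,0,0]], "twist": [[0,0,0],[0,0,0],[0,0,0],[0,0,0],[0,0,0]], "fingers": [1,1,1,1,1]}}

```text
time: 13.7
position: [0.5538, -0.1555, 0.0433]
tool_rot: [2.198, 2.242, -0.001]
ft_force: [-3.0, 0.0, 9.3]
grip_width: 0.511
grip_force: 60.0
```

Emit:
{"op": "apply_moves", "data": {"dp": [[0,0,0],[0,0,0],[0,0,0],[0,0,0],[0,0,0]], "twist": [[0,0,0],[0,0,0],[0,0,0],[0,0,0],[0,0,0]], "fingers": [0.45,0.4,0.35,0.3,0.3]}}

```text
time: 14.2
position: [0.5535, -0.1554, 0.0415]
tool_rot: [2.198, 2.243, -0.0]
ft_force: [0.8, -0.3, -0.0]
grip_width: 0.692
grip_force: 0.0
```

```bash
python3 - <<'E'
from h import *
import pickle
s=ctrl.get_state();im=get_image("wrist")[:,:,::-1].copy();cv2.imwrite("pics/w6.png",im);pickle.dump(s,open("s6.pkl","wb"))
print(s["position"],s["ft_force"],s["grip_width"])
g=cv2.cvtColor(im,6);print(g[125:180,280],g[150,250:310])
g=cv2.cvtColor(cv2.imread("pics/w5.png"),6);print(g[125:180,280])
E
```

```text
[ 0.55345817 -0.15539679  0.041531  ] [ 0.7529101  -0.26840404 -0.02493806] 0.691884235342797
[ 59  58  52  48  41  41  62 107 106 100  54  10  17  36  37  33  35  36
  31  32  37  39  36  32  33  33  33  34  36  34  31  28  34  32  33  33
  31  32  32  32  40  39  42  43  40  42  41  41  39  40  40  38  41  43
  53] [116 116 116 112 115 117 114 117 117 115 119 123 101  74  19  30  30  34
  34  31  37  30  34  32  32  34  31  33  31  29  33  30  35  35  35  33
  33  34  33  35  35  37  32  38  31  22  57  99 120 119 108 109 109 109
 108 110 111 110 110 108]
[ 57  52  47  41  43  60 107 106 108  98  32  12  23  40  35  35  37  35
  30  35  34  36  34  34  34  32  32  33  33  33  31  34  32  34  33  31
  33  34  32  40  42  40  39  43  39  39  37  37  43  39  36  37  44  54
  61]
```

Released cleanly. To be sure the pad is home, I'll rise, shut the fingers and press lightly on the lining centre.

Emit:
{"op": "apply_moves", "data": {"dp": [[0,0,-0.005],[0,0,-0.015],[0,0,-0.02],[0,0,-0.02],[0,0,0],[0,0,0],[0,0,0],[0,0,0],[0,0,0],[0,0,0]], "twist": [[0,0,0],[0,0,0],[0,0,0],[0,0,0],[0,0,0],[0,0,0],[0,0,0],[0,0,0],[0,0,0],[0,0,0]], "fingers": [0.2,0.2,0.2,0.5,1,1,1,1,1,1], "newtons": 20}}

```text
time: 15.25
position: [0.5533, -0.1552, 0.1013]
tool_rot: [2.199, 2.243, -0.001]
ft_force: [-0.2, 0.4, -0.0]
grip_width: 0.248
grip_force: 0.0
```

Emit:
{"op": "apply_moves", "data": {"dp": [[0,0,0.01],[0,0,0.015],[0,0,0.008],[0,0,0],[0,0,0]], "twist": [[0,0,0],[0,0,0],[0,0,0],[0,0,0],[0,0,0]], "fingers": [1,1,1,1,1]}}

```text
time: 15.75
position: [0.5534, -0.1552, 0.0683]
tool_rot: [2.199, 2.243, -0.0]
ft_force: [-0.2, -0.0, 0.7]
grip_width: 0.001
grip_force: 0.0
```

Emit:
{"op": "apply_moves", "data": {"dp": [[0,0,0.002],[0,0,0.002],[0,0,0.002],[0,0,0]], "twist": [[0,0,0],[0,0,0],[0,0,0],[0,0,0]], "fingers": [1,1,1,1]}}

```text
time: 16.15
position: [0.5535, -0.1554, 0.0626]
tool_rot: [2.198, 2.243, -0.0]
ft_force: [0.5, -0.1, -0.2]
grip_width: -0.0
grip_force: 0.0
```

Emit:
{"op": "apply_moves", "data": {"dp": [[0,0,0.001],[0,0,0]], "twist": [[0,0,0],[0,0,0]], "fingers": [1,1]}}

```text
time: 16.35
position: [0.5538, -0.1554, 0.0623]
tool_rot: [2.198, 2.242, -0.0]
ft_force: [-1.9, 1.3, 2.8]
grip_width: 0.002
grip_force: 1.5
```

Emit:
{"op": "apply_moves", "data": {"dp": [[0,0,0.001],[0,0,0.0005],[0,0,0]], "twist": [[0,0,0],[0,0,0],[0,0,0]], "fingers": [1,1,1]}}

```text
time: 16.65
position: [0.5539, -0.1555, 0.0622]
tool_rot: [2.198, 2.242, -0.001]
ft_force: [-4.6, 0.8, 12.7]
grip_width: 0.0
grip_force: 6.2
```

Emit:
{"op": "apply_moves", "data": {"dp": [[0,0,0.0007],[0,0,0]], "twist": [[0,0,0],[0,0,0]], "fingers": [1,1]}}

```text
time: 16.85
position: [0.5539, -0.1555, 0.0622]
tool_rot: [2.197, 2.242, -0.002]
ft_force: [-7.5, 1.6, 16.8]
grip_width: 0.006
grip_force: 8.3
```

The stop is rigid at 17 N, so I'll retreat and check.

Emit:
{"op": "apply_moves", "data": {"dp": [[0,0,-0.003],[0,0,-0.02],[0,0,-0.04],[0,0,-0.04],[0,0,-0.04],[0,0,0],[0,0,0],[0,0,0]], "twist": [[0,0,0],[0,0,0],[0,0,0],[0,0,0],[0,0,0],[0,0,0],[0,0,0],[0,0,0]], "fingers": [1,1,1,1,1,1,1,1]}}

```text
time: 17.65
position: [0.5527, -0.1552, 0.2012]
tool_rot: [-2.199, -2.243, 0.002]
ft_force: [0.2, 0.1, -1.0]
grip_width: 0.007
grip_force: 0.0
```

```bash
python3 - <<'E'
from h import *
s=ctrl.get_state();im=get_image("wrist")[:,:,::-1].copy();print(s["position"],s["ft_force"])
cv2.imwrite("pics/c7.png",cv2.resize(im[80:280,200:360],None,fx=3,fy=3,interpolation=cv2.INTER_CUBIC))
E
```

```text
[ 0.55265115 -0.15523599  0.20115695] [ 0.20455239  0.13718111 -0.9950778 ]
```

View pics/c7.png

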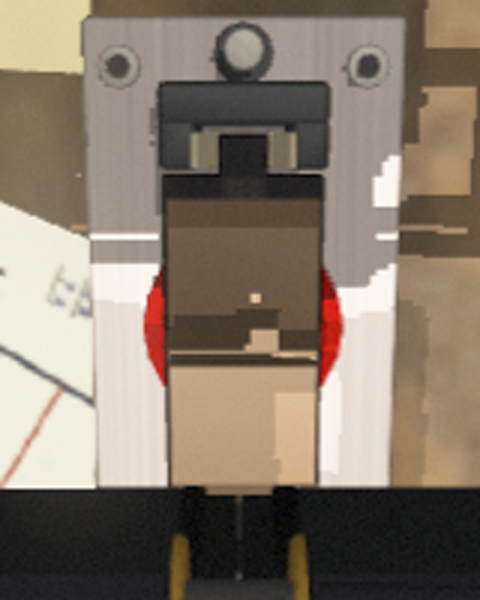

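The pad sits in line in the bracket: its ear is between the clips at about (244,160) in the crop, the groove is at row ~357 over the housing, and the robot is clear. Handing in.

```bash
python3 -c "
from bench import ctrl
print(ctrl.close_job())"
```

```text
the job is handed in; nothing more can be done
None
```

The brake pad is in the bracket slots, pressed until it stopped solidly on the piston (17 N at the last check), released, and the job is handed in at about 18 s; no verdict came back, and I did not re-check the four bystanders.

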